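# Snap the cover onto the pot that holds the objective

## Robot

A 6-joint arm with a two-finger parallel gripper is mounted at the origin on the work surface. World frame = base frame: x ahead of the robot, y to its left, z up, the work surface at z = 0. Lengths are in mm, angles in rad, forces in N, time in s.
With the tool pointing down it reaches from about 350 to 875 mm from the base axis. Payload 4.2 kg.
Tool frame: the origin (TCP) lies midway between the tips of the shut fingers; the grasp point (between the pads) lies 19 mm behind it; x points along the fingers, y is the direction in which the jaws open and shut, and the axes are right-handed (so a half turn about x gives the same grasp; the last joint's range is limited). The gripper opens to 85 mm and grips with 20 to 120 N. Pads are 22 mm wide; open, the fingers measure 114 mm over their backs; the gripper's body (76 mm by 85 mm) begins 54 mm behind the grasp point. The pads swing forward as they close: fully open they stand 13 mm farther back than shut.
Start: joints at [1.4, 0.385, 0.008, 0, -1.194, -0.259], TCP at [260.397, 568.148, 231.312] pointing down, gripper open.
Joint ranges: [-3.14, 3.14], [-1.21, 2.06], [-1.07, 1.41], [-3.16, 2.05], [-2.99, -0.16], [-3.1, 3.1]. Speed limits (rad/s): [2.79, 2.79, 3.14, 3.14, 3.14, 3.14].

## Interface

Orientations are given as a unit quaternion [x, y, z, w].
In Python, from bench import readout, imaging, arm gives the robot as it stands.
- The arm moves only by the tool arm_command, never from a script. Its argument "increments" is a list of rows, each a list of 3 entries, a list of its own where there are three numbers: the turn, a rotation vector about the world's x, y, z in degrees, then the shift along the world's x, y, z in mm, then the closure, from 0 (fully open) to 1 (shut). In form: [[[ax, ay, az], [tx, ty, tz], fingers], ...]. A call has exactly 5 rows; each row is the pose to reach, as a shift and turn from the pose measured when the call began; what a row does not reach only later rows make up. A row lasts 1/10 s, in which the tool goes at most 50 mm and 8.59 degrees, less where a joint would pass 70% of its speed; a pose out of reach is approached as far as the arm can. A call with a gripper value outside its range is refused whole. The fingers move at their own pace and stop on an object; the grip force is fixed at half the most. Time passes only in rows, so rows that repeat a pose let the fingers close, or fill a call up. It gives the time, the measured TCP pose, the force and the opening at its end, in the units of the state.
- readout.read_state(): the state, without advancing time (a new reading comes with each control period).
- imaging.get_image(name): name is "side" or "top"; returns (picture, depth): 384x512x3 uint8, blue, green, red; 384x512 float32, mm along the optical axis (not along the pixel's ray), 0 where there is no reading.
- imaging.camera_info(name): a dict with "vfov" (degrees; the focal length in pixels is half the picture's height over the tangent of half this angle, whatever the lens; pixels are square), "cx", "cy" (the principal point, pixels), "eye" and "rotation" of the camera in the world. Camera axes: x right, y down, z forward; pixel columns grow to the right and rows downward; lengths in mm; the calibration is good to about 2 mm. A picture is of the moment at which its call begins. camera_info takes no time and is no camera call.
- arm.job_done(): hands the job in, once; it reports no verdict.
The state is a dict: "clock": time; "joints": joint angles; "joint_vel": joint speeds; "joint_efforts": joint torques, N m; "position": TCP position; "ee_rot": TCP orientation; "contact_force": force on the tool from outside, world axes, zero at the start; "wrist_torque": the same for the moment, N m; "gripper_width": finger opening in mm.
Only numpy, scipy, OpenCV 4.12 (cv2) and the standard library are available. Lean on these libraries where they do the work, as an engineer would, in place of code of your own. Each camera call takes 0.05 s, during which the arm holds its last target. There are 200 camera calls.

## Task

One of the two lens pots on the bench holds a microscope objective, the other only a flat orange drying pad. Pick up the blue cover by its white bar, leave the other things where they are, and press the cover straight down onto the pot with the objective until it snaps over the balls, then keep pressing until the red sealing ring is fully squeezed. Do not let go at the end: finish while still holding the cover pressed down on the squeezed ring.

Things in the scene. Friction and masses are not known exactly. Their poses are not given: they have to be found in the camera images.
- cover: Blue round cover, a cup upside down, standing loose on the bench: 72 mm across, 46 mm high, 42 mm deep inside; inner diameter 59 mm at the lip (lowest 5 mm), 66 mm above it; 0.1 to 0.15 kg. White grip bar on its flat top. Origin: centre of the lower rim; z up. Its turn about z on the pot is free.
- cover_bar (a point): Centre of the white grip bar, 59 mm above the cover's rim. The bar is 44 mm long (along x), 18 mm wide (along y, grip across it) and 26 mm high, from 46 to 72 mm above the rim. Axes as the cover's.
- pot_left: Fixed white storage pot (positive y; both alike). Foot 96 mm across, 8 mm high; black collar 56 mm outside, 44 mm inside, top at 36 mm, its last 6 mm tapered to 52 mm as a lead-in; inner floor at 10 mm. Four radially sprung steel balls stand 4 mm out of the collar at height 24 mm. Red sprung sealing ring, 76 mm across, round the collar's foot. Origin: centre of the underside; z up.
- pot_right: Fixed white storage pot (negative y; both alike). Foot 96 mm across, 8 mm high; black collar 56 mm outside, 44 mm inside, top at 36 mm, its last 6 mm tapered to 52 mm as a lead-in; inner floor at 10 mm. Four radially sprung steel balls stand 4 mm out of the collar at height 24 mm. Red sprung sealing ring, 76 mm across, round the collar's foot. Origin: centre of the underside; z up.
- seal_left (a joint): Travel of the left pot's sealing ring, m: 0 free (top at 16 mm), 0.004 at its stop (12 mm); spring 3 N/mm. A cover going on meets the balls with its rim 29 mm up; the push peaks at 8 to 13 N, is gone below 23 mm, then the balls draw it down (up to 14 N) from 19 mm; at 16 mm it meets the ring; left free it rests at 14.8 mm; fully home at 12 mm takes 10 to 13 N.
- seal_right (a joint): Travel of the right pot's sealing ring, m: 0 free (top at 16 mm), 0.004 at its stop (12 mm); spring 3 N/mm. A cover going on meets the balls with its rim 29 mm up; the push peaks at 8 to 13 N, is gone below 23 mm, then the balls draw it down (up to 14 N) from 19 mm; at 16 mm it meets the ring; left free it rests at 14.8 mm; fully home at 12 mm takes 10 to 13 N.
- objective: Microscope objective, a steel barrel 24 mm across and 38 mm tall with a blue band and a tapered top, standing upright on the inner floor of one of the pots, its top 48 mm above the bench. Origin: centre of its underside; z up. Loose.
- drypad: Flat round orange drying pad, 26 mm across, 5 mm thick, on the inner floor of the other pot. Origin: centre of its underside. Loose.
- oil: Bystander: small amber oil bottle, 34 mm across, 75 mm tall, standing loose on the bench. Origin: centre of its underside.
- dish: Bystander: shallow white dish, 90 mm across, 16 mm high, loose on the bench. Origin: centre of its underside.
- eyepiece: Bystander: black microscope eyepiece, 34 mm across, 52 mm tall, standing loose. Origin: centre of its underside.
- slidebox: Bystander: green slide box 90 x 85 x 30 mm, loose. Origin: centre of its underside.
- driver: Bystander: screwdriver 150 mm long lying loose at the far side. Origin: middle of it, on the bench; x along it.
Not all that is in view belongs to the job. Of the things like the cover, leave any that is brown, pink or yellow; of the rest the smaller one is meant.

How it is judged:
By the outcome, as a careful person would: the job done as asked, in the order asked, and still so for the second after the job is handed in, while the arm keeps its last pose, push and grip.
It also fails if it takes over 45 s, if anything falls off the work surface, if the arm or the gripper's body presses on something with over 40 N, if the wrist force passes 120 N, or if a joint passes its speed limit or range.

## Working session

There is one attempt and no reset: what is moved stays moved. The work goes in short steps, Python scripts to look and compute and a tool call to move; the robot and the scene stay as the last step left them, time stands still between calls to the robot, and variables do not carry over. Pictures are saved under pics/ and viewed, about 8 in all and at most 12, crops included, and the job is handed in when it is done.

Besides the shell and the picture viewer there is one more tool, called after "Call:" as name(argument=value, ...), one argument or row to a line, values as JSON. arm_command: Moves the arm, as the interface text tells. Its arguments: {"type":"object","properties":{"increments":{"type":"array","items":{"type":"array"}}},"required":["increments"]}

```bash
mkdir -p pics; python3 - <<'E'
from bench import readout, imaging, arm
import cv2,numpy as np
for n in("top","side"):
    p,d=imaging.get_image(n); cv2.imwrite(f"pics/{n}0.png",p); np.save(f"pics/{n}0.npy",d); print(n,imaging.camera_info(n))
print(readout.read_state())
a=cv2.imread("pics/top0.png");b=cv2.imread("pics/side0.png")
E
```

```text
top {'vfov': 50.269001683388694, 'cx': 253.80042130166157, 'cy': 195.58168314239032, 'eye': array([3.84390785e+02, 9.41107436e-01, 1.17898087e+03]), 'rotation': array([ 0.7080357 , -0.70169721,  0.0546159 , -0.05765046])}
side {'vfov': 53.5028298647095, 'cx': 256.89845149788243, 'cy': 191.75770329702686, 'eye': array([ 301.09030232, -690.18788923,  570.09628946]), 'rotation': array([ 0.86621283, -0.15593133,  0.09372112, -0.46537846])}
{'clock': 0.1, 'joints': array([ 1.39962367e+00,  3.85469694e-01,  6.76628751e-03, -4.32479328e-04,
       -1.19402321e+00, -2.58609916e-01]), 'joint_vel': array([ 0.00072189,  0.00016199,  0.00306456,  0.00241693, -0.0020781 ,
       -0.00306729]), 'joint_efforts': array([-1.08444419e-03, -3.93319917e+01,  1.88928813e+01,  4.19802412e+00,
       -2.59875800e-03,  7.87309716e-06]), 'position': array([260.18179185, 567.68987376, 230.33886193]), 'ee_rot': array([-0.6907185 ,  0.15152735,  0.69094283,  0.15015131]), 'contact_force': array([-0.79722865, -0.06608137, -0.09780475]), 'wrist_torque': array([ 0.03907489,  0.04438261, -0.01653247]), 'gripper_width': 85.30471298036429}
```

View pics/top0.png

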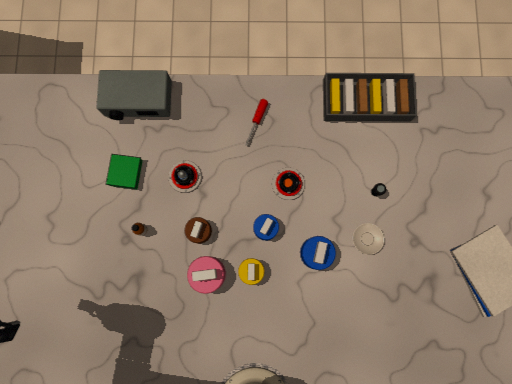

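View pics/side0.png

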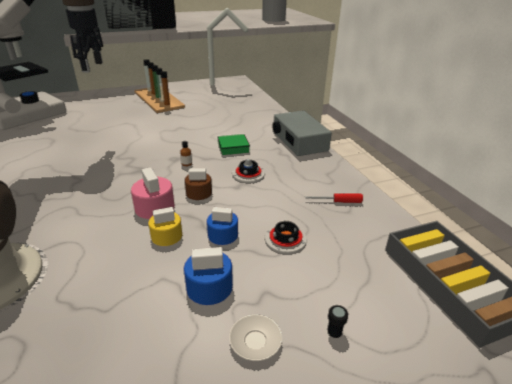

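The top view shows the small blue cover at about (266,227) and the large blue one at (318,253). The left pot at (185,177) seems to hold the objective, and the right pot at (288,183) shows orange. Next I'll enlarge these and measure them.

```bash
cat > h.py <<'E'
import numpy as np,cv2
from scipy.spatial.transform import Rotation as R
from bench import imaging,readout
def cloud(n,d):
    c=imaging.camera_info(n);f=192/np.tan(np.radians(c['vfov']/2))
    v,u=np.mgrid[:384,:512]
    P=np.stack([(u-c['cx'])/f*d,(v-c['cy'])/f*d,d],-1)
    return P@R.from_quat(c['rotation']).as_matrix().T+c['eye']
def crop(p,x,y,r,k): return cv2.resize(p[y-r:y+r,x-r:x+r],None,fx=k,fy=k,interpolation=cv2.INTER_CUBIC)
E
python3 - <<'E'
from h import *
for n,pts in(("top",[(185,177),(288,183),(266,227)]),("side",[(249,168),(286,234),(222,228)])):
    p=cv2.imread(f"pics/{n}0.png");d=np.load(f"pics/{n}0.npy");W=cloud(n,d)
    row=np.hstack([crop(p,x,y,26,5) for x,y in pts])
    if n=="top": top=row
    hsv=cv2.cvtColor(p,cv2.COLOR_BGR2HSV).astype(int)
    for x,y in pts:
        s=np.s_[y-24:y+25,x-24:x+25];w=W[s].reshape(-1,3);h=hsv[s].reshape(-1,3)
        print(n,x,y,"bench z",np.median(w[:,2]),"max",w[:,2].max())
        red=((h[:,0]<6)|(h[:,0]>174))&(h[:,1]>150)&(h[:,2]>90)
        blue=(h[:,0]>100)&(h[:,0]<130)&(h[:,1]>130)
        white=(h[:,1]<60)&(h[:,2]>140)
        for nm,m in(("red",red),("blue",blue&(w[:,2]>35)),("bar",white&(w[:,2]>55)),("foot",(w[:,2]>4)&(w[:,2]<60)&~blue)):
            q=w[m]
            if len(q)>5:
                e=cv2.minAreaRect(q[:,:2].astype(np.float32)); c=cv2.minEnclosingCircle(q[:,:2].astype(np.float32))
                print("  ",nm,len(q),"mean",q.mean(0).round(1),"rect",np.round(e[0],1),np.round(e[1],1),round(e[2],1),"circ",np.round(c[0],1),round(c[1],1),"zmax",q[:,2].max().round(1))
cv2.imwrite("pics/crops.png",np.vstack([top,row]))
E
```

```text
top 185 177 bench z 2.377454562273442 max 1178.9808666840966
   red 165 mean [625.1 211.2  16.7] rect [628.2 209.9] [74.2 71.8] 45.9 circ [628.5 210.1] 37.9 zmax 40.2
   foot 917 mean [624.6 208.2  16.7] rect [626.7 208.8] [143.9 142.5] 0.6 circ [626.5 208.5] 98.9 zmax 53.1
top 288 183 bench z 2.263428568371637 max 1178.9808666840966
   red 172 mean [606.6 -87.6  23. ] rect [522.5 -40. ] [ 73.9 278.6] 58.6 circ [513.2 -55.2] 140.5 zmax 1179.0
   foot 917 mean [607.9 -91.   14.8] rect [611.4 -92.5] [142.8 140.2] 0.5 circ [614.  -94.6] 91.3 zmax 41.7
top 266 227 bench z 1.5046797720137874 max 1178.9808666840966
   blue 381 mean [478.3 -26.9  46.6] rect [479.8 -28. ] [69.4 66.7] 0.5 circ [480.1 -26.7] 35.6 zmax 72.5
   bar 93 mean [479.8 -26.3  72.5] rect [480.3 -26.7] [15.9 41.2] 61.6 circ [480.5 -25.8] 21.1 zmax 76.6
   foot 175 mean [485.  -27.9  14.4] rect [482.2 -28.6] [138.2 137.1] 0.7 circ [482.2 -30. ] 85.1 zmax 58.4
side 249 168 bench z 2.4810067645958043 max 570.0962894644864
   red 80 mean [619.6 191.6  17.4] rect [623.1 198. ] [50.2 70.4] 65.1 circ [626.5 204.8] 35.7 zmax 20
[... 207 characters left out ...]
 17.2] rect [ 603.8 -103.5] [55.2 70.6] 63.8 circ [608.6 -95.7] 37.1 zmax 36.0
   bar 8 mean [ 301.1 -690.2  570.1] rect [ 301.1 -690.2] [0. 0.] 0.0 circ [ 301.1 -690.2] 0.0 zmax 570.1
   foot 1037 mean [ 603.1 -103.4   18.6] rect [614.4 -77. ] [144.2  96.6] 66.9 circ [599.6 -74.8] 76.0 zmax 38.6
side 222 228 bench z 3.197224422135605 max 570.0962894644864
   blue 349 mean [472.3 -52.3  49.5] rect [ 377.2 -346.5] [700.8  66.9] 72.1 circ [ 379.8 -347.7] 351.4 zmax 570.1
   bar 250 mean [ 444.1 -112.8   92.9] rect [ 372.1 -348. ] [696.1  62.6] 73.1 circ [ 388.2 -352.9] 348.3 zmax 570.1
   foot 163 mean [475.3 -32.6  43.6] rect [471.  -27.7] [233.1  86.8] 61.4 circ [466.9 -25.5] 122.8 zmax 59.9
```

View pics/crops.png

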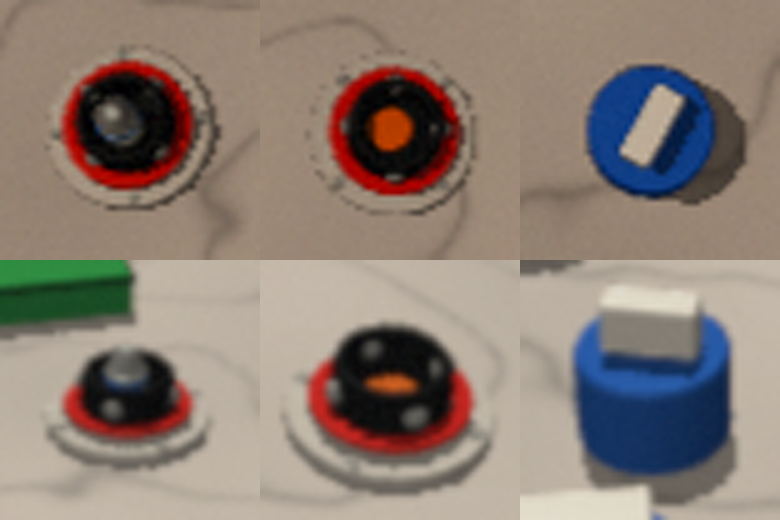

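The left pot holds the objective: its steel top shows at crop (118,122). The right pot has the orange pad. The cover is at about (480,-27) and its bar runs at about -28°. Now the turn.

```bash
python3 - <<'E'
from h import *
s=readout.read_state();M=R.from_quat(s['ee_rot']).as_matrix();print(M.round(3))
y=M[:,1];print("jaw angle",np.degrees(np.arctan2(y[1],y[0])), "xdir",M[:,0])
# refined fits
p=cv2.imread("pics/top0.png");d=np.load("pics/top0.npy");W=cloud("top",d);h=cv2.cvtColor(p,cv2.COLOR_BGR2HSV).astype(int)
def fit(q):
    A=np.c_[2*q[:,:2],np.ones(len(q))];b=(q[:,:2]**2).sum(1);x=np.linalg.lstsq(A,b,rcond=None)[0];return x[:2],np.sqrt(x[2]+x[:2]@x[:2])
def outl(m):
    c=max(cv2.findContours(m.astype(np.uint8),cv2.RETR_EXTERNAL,cv2.CHAIN_APPROX_NONE)[0],key=cv2.contourArea);return c[:,0]
def planar(px,z):
    c=imaging.camera_info("top");f=192/np.tan(np.radians(c['vfov']/2))
    r=np.c_[(px[:,0]-c['cx'])/f,(px[:,1]-c['cy'])/f,np.ones(len(px))]@R.from_quat(c['rotation']).as_matrix().T
    return c['eye']+r*((z-c['eye'][2])/r[:,2])[:,None]
sel=np.zeros((384,512),bool);sel[150:205,160:212]=1
red=sel&((h[...,0]<6)|(h[...,0]>174))&(h[...,1]>150)
print("ring",fit(planar(outl(red),16)))
sel=np.zeros((384,512),bool);sel[208:248,246:288]=1
bl=sel&(((h[...,0]>100)&(h[...,0]<130)&(h[...,1]>130)&(h[...,2]>60)))
print("cover",fit(planar(outl(bl),46)))
bar=sel&(W[...,2]>62);o=planar(outl(bar),72);print("bar",cv2.minAreaRect(o[:,:2].astype(np.float32)))
E
```

```text
[[-0.001 -0.417 -0.909]
 [-0.002 -0.909  0.417]
 [-1.     0.002 -0.   ]]
jaw angle -114.63387250873998 xdir [-7.25062584e-04 -1.83354584e-03 -9.99998056e-01]
ring (array([627.96143732, 209.64087779]), np.float64(36.502356131315075))
cover (array([479.02858653, -27.48349411]), np.float64(34.14008686077559))
bar ((479.6212158203125, -26.252227783203125), (17.833255767822266, 43.739356994628906), 61.36165237426758)
```

Call:
arm_command(
  increments=[
    [[0,0,-1],[18,-47,0],0],
    [[0,0,-2],[36,-94,0],0],
    [[0,0,-3],[54,-141,0],0],
    [[0,0,-3.9],[72,-188,0],0],
    [[0,0,-3.9],[89,-233,0],0],
  ],
)

```text
clock: 0.6
position: [349.3, 332.5, 230.0]
ee_rot: [-0.685, 0.175, 0.686, 0.173]
contact_force: [0.8, -0.6, 0.5]
gripper_width: 85.7
```

Call:
arm_command(
  increments=[
    [[0,0,0],[18,-47,-5],0],
    [[0,0,0],[36,-94,-10],0],
    [[0,0,0],[54,-141,-15],0],
    [[0,0,0],[72,-188,-20],0],
    [[0,0,0],[89,-233,-25],0],
  ],
)

```text
clock: 1.1
position: [437.4, 100.1, 205.2]
ee_rot: [-0.685, 0.175, 0.686, 0.173]
contact_force: [0.5, 1.0, 0.1]
gripper_width: 85.1
```

```bash
cat >> h.py <<'E'
def st():
    s=readout.read_state();M=R.from_quat(s['ee_rot']).as_matrix();y=M[:,1]
    print(s['clock'],s['position'].round(1),"jaw",np.degrees(np.arctan2(y[1],y[0])).round(2),"xdir",M[:,0].round(3),"F",s['contact_force'].round(1),"T",s['wrist_torque'].round(2),"w",s['gripper_width'].round(1))
    return s
E
python3 -c "
from h import *
st()"
```

```text
Traceback (most recent call last):
  File "h.py", line 12, in st
    print(s['clock'],s['position'].round(1),"jaw",np.degrees(np.arctan2(y[1],y[0])).round(2),"xdir",M[:,0].round(3),"F",s['contact_force'].round(1),"T",s['wrist_torque'].round(2),"w",s['gripper_width'].round(1))
                                                                                                                                                                                       ^^^^^^^^^^^^^^^^^^^^^^^^
AttributeError: 'float' object has no attribute 'round'
```

Call:
arm_command(
  increments=[
    [[0,0,0],[14,-42,-15],0],
    [[0,0,0],[28,-84,-35],0],
    [[0,0,0],[42,-127,-55],0],
    [[0,0,0],[42,-127,-85],0],
    [[0,0,0],[42,-127,-85],0],
  ],
)

```text
clock: 1.6
position: [476.2, -28.9, 116.4]
ee_rot: [-0.682, 0.178, 0.688, 0.173]
contact_force: [-0.4, 0.3, -0.3]
gripper_width: 85.7
```

```bash
sed -i "s/s\['gripper_width'\].round(1)/round(s['gripper_width'],1)/" h.py
python3 -c "
from h import *
st()
p,d=imaging.get_image('top');q,e=imaging.get_image('side');np.save('pics/side1.npy',e)
cv2.imwrite('pics/a1.png',np.hstack([crop(p,266,227,40,5),crop(q,222,208,40,5)]))"
```

```text
1.6 [476.2 -28.9 116.4] jaw -118.73 xdir [-0.011 -0.004 -1.   ] F [-0.4  0.3 -0.3] T [ 0.    0.06 -0.01] w 85.7
```

View pics/a1.png

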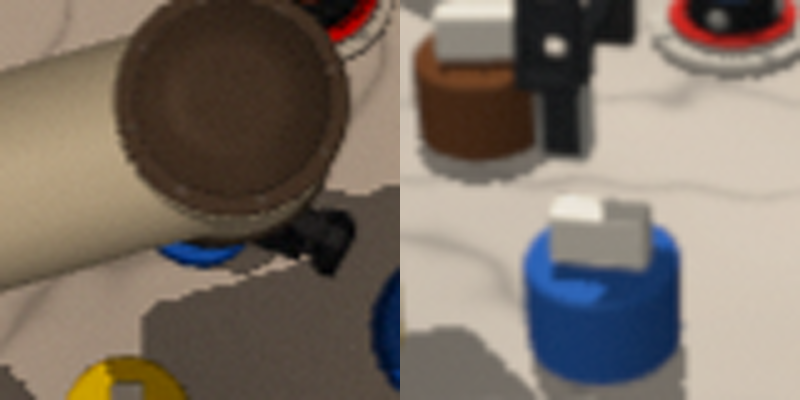

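```bash
python3 - <<'E'
from h import *
c=imaging.camera_info('side');f=192/np.tan(np.radians(c['vfov']/2));Rm=R.from_quat(c['rotation']).as_matrix()
def pr(P): q=Rm.T@(np.array(P)-c['eye']);return (q[:2]/q[2]*f+[c['cx'],c['cy']]).round(1)
j=np.array([np.cos(np.radians(-118.7)),np.sin(np.radians(-118.7)),0])
for s in(1,-1): print(pr(np.array([476.2,-28.9,129])+s*48*j))
print("bar centre top",pr([479.5,-26.6,72]))
st()
E
```

```text
[213.9 201.6]
[223.8 177.3]
bar centre top [221.2 209.6]
1.7 [479.3 -26.9 120.2] jaw -118.46 xdir [-0.002 -0.003 -1.   ] F [ 0.2 -0.6 -0.3] T [ 0.03 -0.09 -0.  ] w 85.6
```

Call:
arm_command(
  increments=[
    [[0,0,0],[0,0,-30],0],
    [[0,0,0],[0,0,-55],0],
    [[0,0,0],[0,0,-66],0],
    [[0,0,0],[0,0,-70.5],0],
    [[0,0,0],[0,0,-70.5],0],
  ],
)

```text
clock: 2.2
position: [480.0, -26.2, 50.5]
ee_rot: [-0.685, 0.174, 0.686, 0.172]
contact_force: [0.1, 0.4, 0.3]
gripper_width: 85.0
```

Call:
arm_command(
  increments=[
    [[0,0,0],[0,0,0],0.5],
    [[0,0,0],[0,0,0],1],
    [[0,0,0],[0,0,0],1],
    [[0,0,0],[0,0,0],1],
    [[0,0,0],[0,0,0],1],
  ],
)

```text
clock: 2.7
position: [480.1, -26.3, 50.8]
ee_rot: [0.686, -0.174, -0.685, -0.172]
contact_force: [-0.6, 0.2, 2.0]
gripper_width: 16.7
```

```bash
python3 -c "
from h import *
st()"
```

```text
2.7 [480.1 -26.3  50.8] jaw -118.37 xdir [-0.001 -0.003 -1.   ] F [-0.6  0.2  2. ] T [0.06 0.16 0.01] w 16.7
```

Call:
arm_command(
  increments=[
    [[0,0,0],[0,0,0],1],
    [[0,0,0],[0,0,5],1],
    [[0,0,0],[0,0,30],1],
    [[0,0,0],[0,0,65],1],
    [[0,0,0],[0,0,70],1],
  ],
)

```text
clock: 3.2
position: [482.6, -25.9, 124.6]
ee_rot: [0.688, -0.173, -0.683, -0.173]
contact_force: [1.2, 0.5, -1.1]
gripper_width: 16.6
```

```bash
python3 -c "
from h import *
st()
q,e=imaging.get_image('side');np.save('pics/side2.npy',e);cv2.imwrite('pics/side2.png',q)
cv2.imwrite('pics/a2.png',crop(q,222,190,60,5))
st()"
```

```text
3.2 [482.6 -25.9 124.6] jaw -118.32 xdir [ 0.007 -0.002 -1.   ] F [ 1.2  0.5 -1.1] T [ 0.06 -0.1  -0.03] w 16.6
3.25 [481.8 -26.  123.6] jaw -118.36 xdir [ 0.005 -0.001 -1.   ] F [-0.3 -0.  -0.4] T [ 0.07 -0.01  0.03] w 16.6
```

View pics/a2.png

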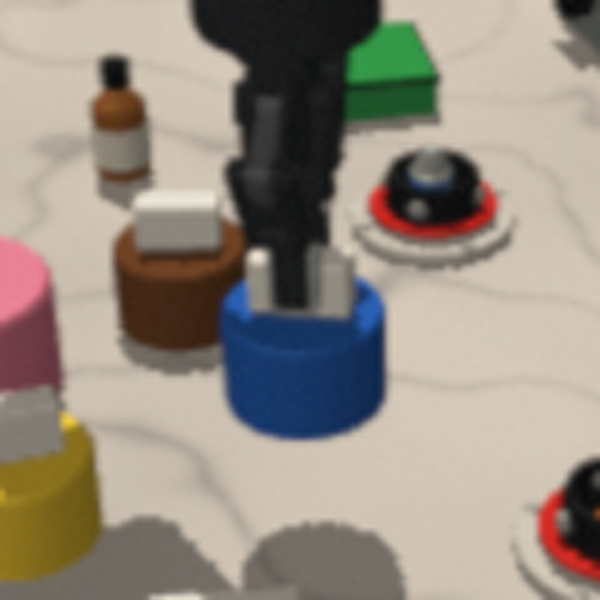

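Call:
arm_command(
  increments=[
    [[0,0,0],[20,32,0],1],
    [[0,0,0],[42,68,0],1],
    [[0,0,0],[64,103,0],1],
    [[0,0,0],[86,138,0],1],
    [[0,0,0],[106,170,0],1],
  ],
)

```text
clock: 3.75
position: [587.7, 145.4, 121.9]
ee_rot: [0.687, -0.174, -0.684, -0.173]
contact_force: [0.1, -1.2, -1.9]
gripper_width: 16.9
```

Call:
arm_command(
  increments=[
    [[0,0,0],[16,24,0],1],
    [[0,0,0],[28,46,0],1],
    [[0,0,0],[36,60,0],1],
    [[0,0,0],[39,64,0],1],
    [[0,0,0],[39,64,0],1],
  ],
)

```text
clock: 4.25
position: [626.0, 209.3, 120.3]
ee_rot: [0.686, -0.174, -0.685, -0.172]
contact_force: [-1.2, -0.3, -1.5]
gripper_width: 16.8
```

```bash
python3 -c "
from h import *
st()
p,d=imaging.get_image('top');q,e=imaging.get_image('side');np.save('pics/side3.npy',e);np.save('pics/top3.npy',d);cv2.imwrite('pics/side3.png',q);cv2.imwrite('pics/top3.png',p)
cv2.imwrite('pics/a3.png',np.hstack([crop(p,185,177,40,5),crop(q,249,150,40,5)]))
st()"
```

```text
4.25 [626.  209.3 120.3] jaw -118.35 xdir [ 0.    -0.004 -1.   ] F [-1.2 -0.3 -1.5] T [-0.04 -0.    0.  ] w 16.8
4.35 [625.8 208.4 121.1] jaw -118.4 xdir [ 0.001 -0.003 -1.   ] F [-0.7 -0.3 -1.4] T [ 0.01  0.05 -0.01] w 16.8
```

View pics/a3.png

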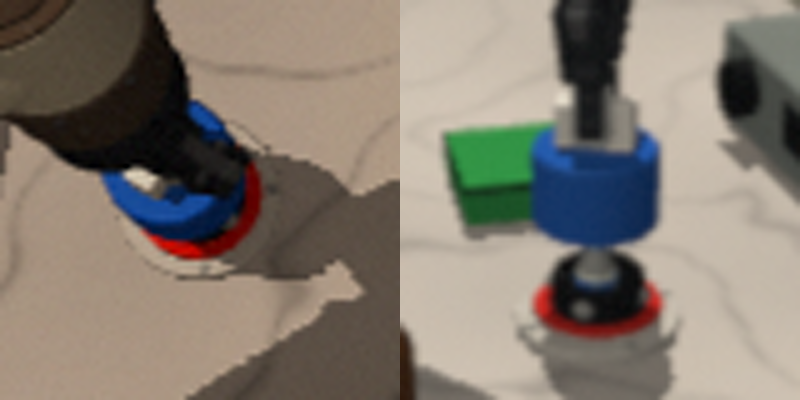

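```bash
cat > fit.py <<'E'
from h import *
from scipy.optimize import least_squares
def fitdisk(n,mask,circles,x0,arc):
    c=imaging.camera_info(n);f=192/np.tan(np.radians(c['vfov']/2));Rm=R.from_quat(c['rotation']).as_matrix()
    cs=max(cv2.findContours(mask.astype(np.uint8),cv2.RETR_EXTERNAL,cv2.CHAIN_APPROX_NONE)[0],key=cv2.contourArea)
    px=cv2.convexHull(cs)[:,0].astype(float); px=px[arc(px)]
    t=np.linspace(0,2*np.pi,200)
    def res(v):
        P=np.vstack([np.c_[v[0]+r*np.cos(t),v[1]+r*np.sin(t),0*t+z] for r,z in circles])
        q=(P-c['eye'])@Rm; uv=q[:,:2]/q[:,2:]*f+[c['cx'],c['cy']]
        hull=cv2.convexHull(uv.astype(np.float32))
        return [cv2.pointPolygonTest(hull,(float(a),float(b)),True)-0.5 for a,b in px]
    s=least_squares(res,x0,diff_step=1e-3,loss='soft_l1');return s.x.round(1),np.abs(res(s.x)).mean().round(2),len(px)
def masks(p,box):
    h=cv2.cvtColor(p,cv2.COLOR_BGR2HSV).astype(int);m=np.zeros(p.shape[:2],bool);x0,y0,x1,y1=box;m[y0:y1,x0:x1]=1
    return m&((h[...,0]<6)|(h[...,0]>174))&(h[...,1]>150)&(h[...,2]>70), m&(h[...,0]>100)&(h[...,0]<130)&(h[...,1]>130)&(h[...,2]>50)
E
python3 - <<'E'
from fit import *
al=lambda p:np.ones(len(p),bool)
lo=lambda y:(lambda p:p[:,1]>y)
T0=cv2.imread("pics/top0.png");S0=cv2.imread("pics/side0.png");T3=cv2.imread("pics/top3.png");S3=cv2.imread("pics/side3.png")
zr=120.7-50.8
print("ring top",fitdisk("top",masks(T0,(155,150,215,205))[0],[(38,16)],[628,210],al))
print("ring side0",fitdisk("side",masks(S0,(228,150,270,190))[0],[(38,16),(28,36)],[628,210],lo(168)))
print("ring side3",fitdisk("side",masks(S3,(228,150,270,190))[0],[(38,16),(28,36)],[628,210],lo(168)))
print("cover0 top",fitdisk("top",masks(T0,(246,205,288,250))[1],[(36,46),(36,0)],[480,-26],al))
print("cover0 side",fitdisk("side",masks(S0,(200,205,245,248))[1],[(36,0),(36,46)],[480,-26],lo(218)))
print("cover3 side",fitdisk("side",masks(S3,(230,125,265,160))[1],[(36,zr),(36,zr+46)],[628,210],lo(140)))
b=masks(T3,(160,150,215,205))[1]
print("cover3 top",fitdisk("top",b,[(36,zr+46),(36,zr)],[628,210],lambda p:(p[:,1]>182)&(p[:,0]<192)))
st()
E
```

```text
ring top (array([628.1, 209.7]), np.float64(0.27), 21)
ring side0 (array([627.4, 207.3]), np.float64(0.15), 8)
ring side3 (array([627.6, 208.5]), np.float64(0.11), 10)
cover0 top (array([479.9, -27.7]), np.float64(0.09), 19)
cover0 side (array([481.2, -24.2]), np.float64(0.33), 14)
cover3 side (array([628.1, 216. ]), np.float64(0.21), 10)
cover3 top (array([626.6, 209.4]), np.float64(0.0), 3)
4.35 [625.8 208.4 121.1] jaw -118.4 xdir [ 0.001 -0.003 -1.   ] F [-0.7 -0.3 -1.4] T [ 0.01  0.05 -0.01] w 16.8
```

Call:
arm_command(
  increments=[
    [[0,0,0],[1.3,1.5,-8],1],
    [[0,0,0],[1.3,1.5,-20],1],
    [[0,0,0],[1.3,1.5,-28],1],
    [[0,0,0],[1.3,1.5,-31],1],
    [[0,0,0],[1.3,1.5,-31],1],
  ],
)

```text
clock: 4.85
position: [626.7, 209.5, 89.1]
ee_rot: [0.686, -0.175, -0.685, -0.172]
contact_force: [-0.4, 0.5, -1.7]
gripper_width: 16.7
```

```bash
python3 - <<'E'
from fit import *
s=st()
p,d=imaging.get_image('top');q,e=imaging.get_image('side');z=st()['position'][2]-50.8
lo=lambda y:(lambda p:p[:,1]>y)
m=masks(q,(225,130,270,175))[1]; 
for dz in(0,2): print("side",fitdisk("side",m,[(36,z+dz),(36,z+dz+46)],[628,210],lo(152)))
b=masks(p,(155,150,215,210))[1]
print("top",fitdisk("top",b,[(36,z+46),(36,z)],[628,210],lambda p:(p[:,1]>180)))
cv2.imwrite('pics/a4.png',np.hstack([crop(p,185,177,32,6),crop(q,249,155,32,6)]))
E
```

```text
4.85 [626.7 209.5  89.1] jaw -118.41 xdir [-0.001 -0.004 -1.   ] F [-0.4  0.5 -1.7] T [ 0.03 -0.05 -0.02] w 16.7
4.95 [627.4 210.   90.3] jaw -118.39 xdir [ 0.001 -0.003 -1.   ] F [ 0.7  0.6 -1.6] T [-0.01  0.04  0.03] w 17.0
side (array([627.7, 209.9]), np.float64(0.67), 10)
side (array([626.6, 206.6]), np.float64(0.69), 10)
top (array([627.5, 209.8]), np.float64(0.13), 7)
```

View pics/a4.png

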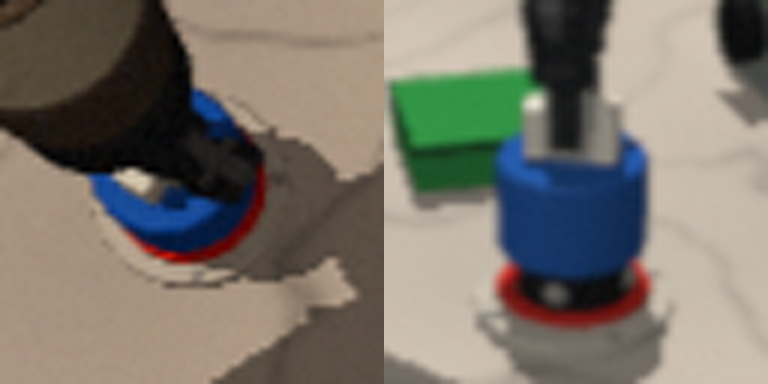

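The cover sits centred over the objective's pot in both views; the fits agree to about 0.5 mm. Now I'll press gradually.

Call:
arm_command(
  increments=[
    [[0,0,0],[0,0,-3],1],
    [[0,0,0],[0,0,-6],1],
    [[0,0,0],[0,0,-8],1],
    [[0,0,0],[0,0,-9],1],
    [[0,0,0],[0,0,-9],1],
  ],
)

```text
clock: 5.45
position: [627.3, 209.9, 81.0]
ee_rot: [0.686, -0.175, -0.685, -0.172]
contact_force: [0.4, -0.7, -1.7]
gripper_width: 17.1
```

Call:
arm_command(
  increments=[
    [[0,0,0],[0,0,-2],1],
    [[0,0,0],[0,0,-4],1],
    [[0,0,0],[0,0,-6],1],
    [[0,0,0],[0,0,-8],1],
    [[0,0,0],[0,0,-8],1],
  ],
)

```text
clock: 5.95
position: [628.4, 210.5, 75.6]
ee_rot: [0.687, -0.173, -0.684, -0.173]
contact_force: [-1.3, 0.5, 7.6]
gripper_width: 16.5
```

Call:
arm_command(
  increments=[
    [[0,0,0],[0,0,-2],1],
    [[0,0,0],[0,0,-4],1],
    [[0,0,0],[0,0,-6],1],
    [[0,0,0],[0,0,-7],1],
    [[0,0,0],[0,0,-7],1],
  ],
)

```text
clock: 6.45
position: [628.1, 210.3, 67.4]
ee_rot: [0.687, -0.174, -0.684, -0.173]
contact_force: [2.6, 0.7, -7.2]
gripper_width: 16.9
```

Call:
arm_command(
  increments=[
    [[0,0,0],[0,0,-1],1],
    [[0,0,0],[0,0,-2],1],
    [[0,0,0],[0,0,-3],1],
    [[0,0,0],[0,0,-4],1],
    [[0,0,0],[0,0,-4],1],
  ],
)

```text
clock: 6.95
position: [628.3, 210.2, 64.4]
ee_rot: [0.687, -0.174, -0.684, -0.172]
contact_force: [-2.1, -1.5, 5.2]
gripper_width: 16.8
```

```bash
python3 -c "
from h import *
st()"
```

```text
6.95 [628.3 210.2  64.4] jaw -118.33 xdir [ 0.004 -0.003 -1.   ] F [-2.1 -1.5  5.2] T [-0.29  0.64 -0.01] w 16.8
```

Call:
arm_command(
  increments=[
    [[0,0,0],[0,0,-1],1],
    [[0,0,0],[0,0,-2],1],
    [[0,0,0],[0,0,-3],1],
    [[0,0,0],[0,0,-3],1],
    [[0,0,0],[0,0,-3],1],
  ],
)

```text
clock: 7.45
position: [628.4, 210.2, 63.2]
ee_rot: [0.688, -0.173, -0.684, -0.172]
contact_force: [-3.8, -2.1, 8.2]
gripper_width: 17.2
```

```bash
python3 -c "
from h import *
st()"
```

```text
7.45 [628.4 210.2  63.2] jaw -118.31 xdir [ 0.005 -0.003 -1.   ] F [-3.8 -2.1  8.2] T [-0.22  1.18  0.04] w 17.2
```

Call:
arm_command(
  increments=[
    [[0,0,0],[-0.5,-0.3,-2],1],
    [[0,0,0],[-0.7,-0.4,-3],1],
    [[0,0,0],[-0.7,-0.4,-4],1],
    [[0,0,0],[-0.7,-0.4,-4],1],
    [[0,0,0],[-0.7,-0.4,-4],1],
  ],
)

```text
clock: 7.95
position: [628.4, 210.2, 62.6]
ee_rot: [0.688, -0.173, -0.683, -0.172]
contact_force: [-3.7, -1.6, 13.7]
gripper_width: 16.6
```

```bash
python3 -c "
from h import *
st()"
```

```text
7.95 [628.4 210.2  62.6] jaw -118.25 xdir [ 0.007 -0.002 -1.   ] F [-3.7 -1.6 13.7] T [-0.22  1.54 -0.07] w 16.6
```

Call:
arm_command(
  increments=[
    [[0,0,0],[-0.7,-0.4,-4],1],
    [[0,0,0],[-0.7,-0.4,-5],1],
    [[0,0,0],[-0.7,-0.4,-6],1],
    [[0,0,0],[-0.7,-0.4,-6],1],
    [[0,0,0],[-0.7,-0.4,-6],1],
  ],
)

```text
clock: 8.45
position: [628.5, 210.1, 62.5]
ee_rot: [0.69, -0.172, -0.682, -0.172]
contact_force: [-8.3, -2.3, 22.4]
gripper_width: 16.8
```

```bash
python3 -c "
from h import *
st()"
```

```text
8.45 [628.5 210.1  62.5] jaw -118.17 xdir [ 0.011 -0.002 -1.   ] F [-8.3 -2.3 22.4] T [-0.35  2.85 -0.09] w 16.8
```

Call:
arm_command(
  increments=[
    [[0,0.3,0],[-1.5,-0.6,-6],1],
    [[0,0.6,0],[-2,-0.6,-6],1],
    [[0,0.8,0],[-2.5,-0.6,-6],1],
    [[0,0.8,0],[-2.5,-0.6,-6],1],
    [[0,0.8,0],[-2.5,-0.6,-6],1],
  ],
)

```text
clock: 8.95
position: [628.4, 210.2, 62.5]
ee_rot: [0.687, -0.171, -0.685, -0.172]
contact_force: [-4.8, -1.4, 20.9]
gripper_width: 17.1
```

```bash
python3 -c "
from h import *
st()
p,d=imaging.get_image('top');q,e=imaging.get_image('side')
cv2.imwrite('pics/a5.png',np.hstack([crop(p,185,177,32,6),crop(q,249,155,32,6)]))
st()"
```

```text
8.95 [628.4 210.2  62.5] jaw -118.07 xdir [ 0.004 -0.    -1.   ] F [-4.8 -1.4 20.9] T [-0.51  1.61 -0.09] w 17.1
9.05 [628.4 210.2  62.5] jaw -118.07 xdir [ 0.004 -0.    -1.   ] F [-4.7 -1.7 20. ] T [-0.57  1.57 -0.13] w 17.3
```

View pics/a5.png

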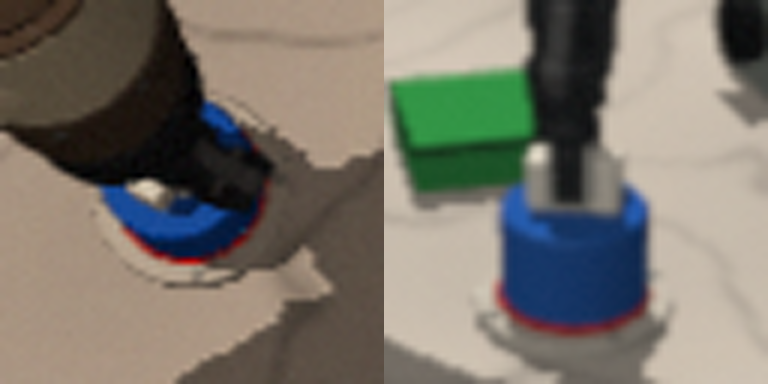

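The cover is down flat on the ring in both views, with only a thin red rim showing. Before handing in I'll check that the push stays steady for a second.

```bash
python3 -c "
from h import *
for k in range(20):
    imaging.get_image('side')
    if k%5==4: st()"
```

```text
9.3 [628.4 210.2  62.5] jaw -118.07 xdir [ 0.004 -0.    -1.   ] F [-4.7 -2.2 20.3] T [-0.58  1.54 -0.1 ] w 16.9
9.55 [628.5 210.2  62.5] jaw -118.07 xdir [ 0.004 -0.    -1.   ] F [-4.2 -2.  20.3] T [-0.59  1.57 -0.12] w 16.9
9.8 [628.4 210.2  62.5] jaw -118.07 xdir [ 0.004 -0.    -1.   ] F [-3.5 -2.3 20.9] T [-0.58  1.58 -0.12] w 16.6
10.05 [628.4 210.2  62.5] jaw -118.07 xdir [ 0.004 -0.    -1.   ] F [-3.8 -1.7 20.1] T [-0.54  1.58 -0.13] w 17.1
```

Steady at about 20 N and on the stop, so I'm handing it in.

```bash
python3 -c "
from bench import arm
print(arm.job_done())"
```

```text
the job is handed in; nothing more can be done
None
```

I picked up the small blue cover by its bar and pressed it onto the left pot, the one with the objective. I handed the job in at about 10 s with the gripper still holding it down.

**Snap:** the push rose to about 8 N, then turned into a 7 N pull downward as the balls took the cover.

**Ring squeezed:** the tool stopped at z = 62.5 mm, which puts the rim at about 11.7 mm against the 12 mm stop. Going from 14 N to 22 N moved it only 0.1 mm, so it was on the stop. The push then held at about 20 N for a second, above the 10 to 13 N needed. The last picture shows the cover level, with only a thin red rim visible.

**Checks that disagreed:**
- **Cover position:** one side-camera fit, taken high above the pot, put the cover about 6 mm off in y. The top camera disagreed, and a closer look from both cameras before pressing agreed to about 0.5 mm.
- **Sideways force:** about 4 N sideways and a tilt of about 0.2° remained at the end.
- **Grip width:** it read about 17 mm on the 18 mm bar.

I did not run a separate check on the other objects; the moves were planned to pass clear of them.

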